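# Set the optical cell in the photometer's light path

### The job

Take the square optical cell from the tray, touching only its frosted sides, and set it in the photometer's sliding carriage with its clear faces across the light path. Press it gently down past the side spring until it stands fully home on the foot of the well, then push the carriage in to its stop so that the cell stands in the light path. Leave the bottles in the tray standing where they are.

Things in the scene. Friction and masses are not known exactly. Their poses are not given: they have to be found in the camera images.
- cell: Square upright glass cell, 25 x 25 mm, 75 mm high, plus a small lid knob (16 mm across) to 86 mm; 60 to 130 g. Origin: centre of its underside, z up. Faces square to its x axis are clear; faces square to its y axis are frosted with fine upright ribs, and only these may be touched by the fingers. Starts upright in the tray, turned any way; a half turn makes no difference.
- photometer: The photometer, fixed. White lamp housing (x 34 to 66 mm) and detector with lower read-out (x -34 to -105 mm) on a base plate 10 mm thick; both 76 mm wide in y, up to 124 mm high. Origin: table level, under the middle of the light path; z up. The light path runs along its x axis between the housings, the carriage track along its y axis.
- beam (a point): Middle of the light path between the housings, at the height of the carriage's top face (54 mm above the table); axes as the photometer's. The well's mouth arrives here when the carriage is at its stop. A light hood, 46 mm wide in y, spans the gap above it, underside 124 mm above the table: the cell passes below only when it is down in its well.
- carriage (a joint): Travel of the carriage along the photometer's +y, in m: 0 = all the way out, 0.140 = against its stop, the well in the light path. It slides with 2 to 4 N of friction and stays where it is left. It starts between 0 and 0.030.
- well_mouth (a point): Centre of the square well's mouth, in the top face of the carriage (aluminium block, 56 mm in x, 60 in y, 40 high); moves with it; axes as the photometer's. Well 26.5 x 26.5 mm, square to these axes, mouth chamfered 2 mm. Its +x and -x walls have the openings for the light: the cell's clear faces belong there, its frosted ones toward +y and -y.
- nose (a point): Sprung steel nose in the well's +y wall, 20 mm below the mouth; it presses the cell against the -y wall. The cell's underside meets it about 14 mm below the mouth. Going down past it takes 5 to 9 N at 15 to 18 mm, then 2 to 5 N of rubbing all the way; the cell stays wherever it is let go and does not sink by its own weight.
- well_axis (a point): Point on the well's axis, 28 mm below the mouth. The well's bottom is a screw-adjusted foot with a firm rubber pad (about 15 N per mm); its height is neither measured nor visible: the cell's underside meets it anywhere from 22 to 34 mm below the mouth, and from there the force rises steeply above the rubbing. A push of 12 to 15 N is enough to tell. The glass must not be pressed on the foot with 25 N or more.
- knob_end (a point): Centre of the end face of the carriage's push knob (black, 22 mm across, on a rod along -y), 105 mm from the well's axis toward the photometer's -y and 34 mm above the table; moves with the carriage. Pushed toward +y here, the carriage slides in.
- tray: White enamel tray, fixed, 170 x 270 mm, rim 22 mm high, floor 2 mm above the table. Origin: centre of its underside, long side along its y. The cell stands in the half toward its -y, two bottles in the other half.
- bottle_a: Small reagent bottle with a white screw cap, 38 mm across, 82 mm high, standing in the tray. Origin: centre of its underside.
- bottle_b: Slim brown dropper bottle, 33 mm across, 102 mm high, standing in the tray. Origin: centre of its underside.

How it is judged:
By the outcome, as a careful person would: the job done as asked, in the order asked, and still so for the second after the job is handed in, with the robot touching nothing.
It also fails if it takes over 51 s, if anything falls off the work surface, if the arm or the gripper's body presses on something with over 40 N, if the wrist force passes 120 N, or if a joint passes its speed limit or range.

### The arm

A 6-joint arm with a two-finger parallel gripper is mounted at the origin on the work surface; the furniture and walls round the work are solid. World frame = base frame: x ahead of the robot, y to its left, z up, the work surface at z = 0. Lengths are in m, angles in degrees, forces in N, time in s.
With the tool pointing down it reaches from about 0.25 to 0.725 m from the base axis. Payload 9.7 kg.
Tool frame: the origin (TCP) lies at the very end of the fingers, on their centre line; the grasp point (between the pads) lies 19 mm behind it (bot.grip_depth is the distance from the TCP to the grasp point, in m); z points along the fingers, y is the direction in which the jaws open and shut (so a half turn about z gives the same grasp; the last joint's range is limited). The gripper opens to 85 mm and grips with 20 to 120 N. Pads are 22 mm wide; open, the fingers measure 114 mm over their backs; the gripper's body (76 mm by 85 mm) begins 54 mm behind the grasp point. The pads swing forward as they close: fully open they stand 13 mm farther back than shut.
Start: joints at [63.255, 4.979, 10.078, 95.1, 0, 90], TCP at [0.248, 0.491, 0.231] pointing down, gripper open.
Joint ranges: [-179.16, 179.16], [-48.56, 103.87], [-65.8, 70.77], [-126.05, 130.52], [-82.76, 87.17], [-180, 180]. Speed limits (degrees/s): [127.2, 127.2, 147.25, 180, 180, 180].

### API

Orientations are given as [roll, pitch, yaw] about the fixed x, y, z axes, in that order (R = Rz(yaw) Ry(pitch) Rx(roll)).
In Python, from workcell import telemetry, optics, order, bot gives the robot as it stands. The module is installed in compiled form; this text tells all that it offers.
- The arm moves only by the shell command python3 -m inch 'ROWS' [FORCE]. ROWS is JSON, a list of rows, each a list of 7 numbers: the shift along the tool's x, y, z in m, then the turn, a rotation vector about the tool's x, y, z in rad, then the closure, from 0 (fully open) to 1 (shut). In form: [[tx, ty, tz, rx, ry, rz, grip], ...]. A call has 1 to 12 rows; each row is the pose to reach, as a shift and turn from the pose commanded when the call began, along the tool's axes at that moment; what a row does not reach only later rows make up. A row lasts 1/12 s, in which the tool goes at most 41.7 mm and 7.16 degrees, less where a joint would pass 70% of its speed; a pose out of reach is approached as far as the arm can. A call with a gripper value outside its range is refused whole. The fingers move at their own pace and stop on an object; FORCE is the grip in N (left out, the last holds). Time passes only in rows, so rows that repeat a pose let the fingers close. It gives the time, the measured TCP pose, the force and the opening at its end, in the units of the state.
- telemetry.get_obs(): the state, without advancing time (a new reading comes with each control period).
- optics.camera(name): name is "scene" or "top" or "wrist"; returns (picture, depth): 400x640x3 uint8, red, green, blue; 400x640 float32, m along the optical axis (not along the pixel's ray), 0 where there is no reading.
- optics.camera_info(name): a dict with "camera_matrix" (3x3 intrinsics, pixels), "xyz" and "attitude" of the camera in the world; the wrist camera has in their place "mount" (4x4, takes a point from camera to tool coordinates, whose origin is the TCP and whose axes are the flange's). Camera axes: x right, y down, z forward; pixel columns grow to the right and rows downward; lengths in m; the calibration is good to about 2 mm. A picture is of the moment at which its call begins: read the wrist's pose just before it. camera_info takes no time and is no camera call.
- order.job_done(): hands the job in, once; it reports no verdict.
The state is a dict: "time": time; "q": joint angles; "qd": joint speeds; "joint_efforts": joint torques, N m; "ee_pos": TCP position; "tcp_rot": TCP orientation; "wrist_force": force on the tool from outside, world axes, zero at the start; "torque": the same for the moment, N m; "opening": finger opening in m.
Only numpy, scipy, OpenCV 4.12 (cv2) and the standard library are available. Lean on these libraries where they do the work, as an engineer would, in place of code of your own. Each camera call takes 0.05 s, during which the arm holds its last target. There are 200 camera calls.

## Working session

There is one attempt and no reset: what is moved stays moved. The work goes in short steps, Python scripts to look and compute and a shell command to move; the robot and the scene stay as the last step left them, time stands still between calls to the robot, and variables do not carry over. Pictures are saved under pics/ and viewed, about 8 in all and at most 12, crops included, and the job is handed in when it is done.

```bash
mkdir -p pics; cat > h.py <<'E'
import numpy as np, cv2
from scipy.spatial.transform import Rotation as R
from workcell import telemetry, optics, order, bot
def grab(n):
    o=telemetry.get_obs(); im,d=optics.camera(n); return o,im,d
def cam(n,o=None):
    i=optics.camera_info(n); K=np.array(i["camera_matrix"])
    if n=="wrist":
        T=np.eye(4);T[:3,:3]=R.from_euler('xyz',o["tcp_rot"],degrees=True).as_matrix();T[:3,3]=o["ee_pos"]
        M=T@np.array(i["mount"]); return K,M[:3,:3],M[:3,3]
    a=np.array(i["attitude"]); 
    Rm=a if a.shape==(3,3) else R.from_euler('xyz',a,degrees=True).as_matrix()
    return K,Rm,np.array(i["xyz"])
def plane(C,uv,z):
    K,Rm,t=C; uv=np.atleast_2d(uv).astype(float)
    r=(Rm@np.linalg.inv(K)@np.c_[uv,np.ones(len(uv))].T).T
    return t+r*((z-t[2])/r[:,2])[:,None]
def cloud(C,d):
    K,Rm,t=C; v,u=np.mgrid[:d.shape[0],:d.shape[1]]
    p=np.stack([(u-K[0,2])/K[0,0]*d,(v-K[1,2])/K[1,1]*d,d],-1)
    return p@Rm.T+t
def save(n,im): cv2.imwrite('pics/'+n,im[...,::-1])
E
python3 - <<'E'
from h import *
for n in("scene","top"):
    o,im,d=grab(n); save(n+'0.png',im); np.savez(n+'0.npz',im=im,d=d); print(n,optics.camera_info(n))
print(optics.camera_info("wrist"),o)
E
```

```text
scene {'camera_matrix': array([[513.591482  ,   0.        , 319.06089713],
       [  0.        , 513.591482  , 193.72452264],
       [  0.        ,   0.        ,   1.        ]]), 'xyz': array([ 0.33054832, -1.18470929,  0.76115998]), 'attitude': array([-123.38498961,   -0.89516345,   -4.54792342])}
top {'camera_matrix': array([[401.11364776,   0.        , 318.63140879],
       [  0.        , 401.11364776, 203.63947535],
       [  0.        ,   0.        ,   1.        ]]), 'xyz': array([ 0.37021641, -0.10982422,  0.99310344]), 'attitude': array([-175.86487009,   -0.74515306,  -89.89355195])}
{'camera_matrix': array([[286.31511321,   0.        , 319.60416538],
       [  0.        , 286.31511321, 196.7749688 ],
       [  0.        ,   0.        ,   1.        ]]), 'mount': array([[ 3.42327458e-04, -9.50554867e-01, -3.10556480e-01,
         7.98653499e-02],
       [ 9.99999730e-01,  1.23607791e-04,  7.23962928e-04,
         1.25883152e-04],
       [-6.49779284e-04, -3.10556644e-01,  9.50554653e-01,
        -1.42557644e-01],
       [ 0.00000000e+00,  0.00000000e+00,  0.00000000e+00,
         1.00000000e+00]])} {'time': 0.05, 'q': array([ 6.32539793e+01,  5.00865314e+00,  1.00353396e+01,  9.51022558e+01,
       -9.62516461e-04,  8.99999930e+01]), 'qd': array([-0.01451377, -0.05908358,  0.19081509,  0.00972655, -0.02935241,
       -0.06862981]), 'joint_efforts': array([ 1.85156809e-03, -5.22080147e+01,  4.66118002e+01,  1.67254574e-02,
        3.55334475e-05, -3.04658715e-05]), 'ee_pos': array([0.24741303, 0.49093265, 0.23061451]), 'tcp_rot': array([-1.79924431e+02,  9.62506345e-04,  1.53253988e+02]), 'wrist_force': array([-0.24507984, -0.30475622, -0.22827604]), 'torque': array([-0.00865868,  0.01311923, -0.04914893]), 'opening': 0.08537423863448397}
```

View pics/top0.png

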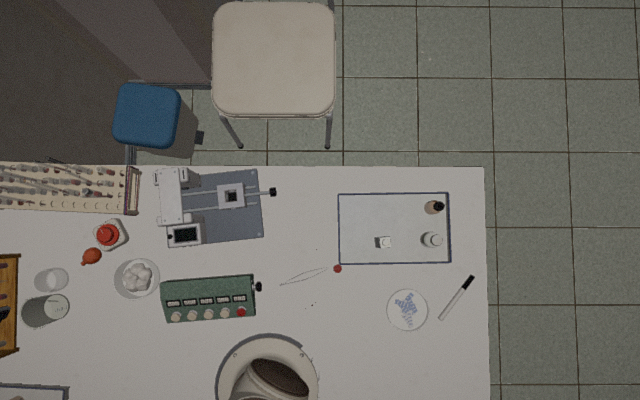

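View pics/scene0.png

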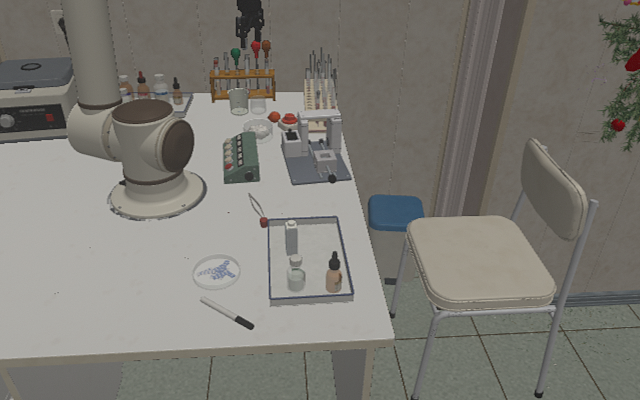

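Top view: the cell is at about (384,242) in the tray, the bottles at (432,240) and (434,207). The carriage is at (231,196), with its push knob at (272,191) toward world -y. The scene view agrees.

```bash
python3 - <<'E'
from h import *
z=np.load('top0.npz'); C=cam("top"); P=cloud(C,z['d'])
print("table z",P[300,350],P[200,400])
def band(lo,hi,box,name):
    u0,v0,u1,v1=box; m=np.zeros(P.shape[:2],np.uint8); m[v0:v1,u0:u1]=((P[...,2]>lo)&(P[...,2]<hi))[v0:v1,u0:u1]
    p=P[m>0]; r=cv2.minAreaRect(p[:,:2].astype(np.float32)*1000) if len(p)>3 else None
    print(name,len(p),p.mean(0).round(4),r)
band(.065,.1,(365,225,405,260),"cell lid")
band(.083,.1,(365,225,405,260),"cell knob")
band(.045,.062,(205,175,262,225),"carriage")
band(.02,.05,(262,180,285,205),"knob")
band(.1,.14,(145,155,215,250),"housings")
band(.004,.02,(160,160,270,255),"base")
band(.07,.12,(410,220,450,260),"botA"); band(.07,.12,(410,190,450,222),"botB")
im=z['im']
a=cv2.resize(im[155:255,140:290],None,fx=5,fy=5,interpolation=cv2.INTER_CUBIC);save('crop0.png',a)
E
```

```text
table z [ 0.20652033 -0.19953833  0.00148768] [ 0.45157255 -0.32493731  0.001563  ]
cell lid 132 [ 0.3498 -0.2704  0.0818] ((349.6233825683594, -271.9730529785156), (24.85984992980957, 25.16303825378418), 5.356453895568848)
cell knob 44 [ 0.3494 -0.272   0.0878] ((349.4109191894531, -272.7478332519531), (23.5712890625, 14.416142463684082), 80.6340103149414)
carriage 519 [0.4568 0.0849 0.0538] ((456.933349609375, 85.34565734863281), (56.26734924316406, 60.74998092651367), 6.936494827270508)
knob 87 [ 0.4671 -0.0063  0.0404] ((467.0887756347656, -2.4956092834472656), (21.755407333374023, 32.88627624511719), 8.16836929321289)
housings 1652 [0.4492 0.1946 0.1305] ((448.7810974121094, 197.75369262695312), (122.33794403076172, 76.16761779785156), 6.485125541687012)
base 3809 [0.4323 0.1052 0.0106] ((426.3583679199219, 128.51217651367188), (262.0893249511719, 215.13204956054688), 87.70194244384766)
botA 112 [ 0.3548 -0.3871  0.0832] ((355.1283264160156, -387.93243408203125), (24.978200912475586, 22.493438720703125), 0.8363614678382874)
botB 85 [ 0.4322 -0.3952  0.0851] ((432.90057373046875, -396.699951171875), (21.830028533935547, 18.610261917114258), 7.109114646911621)
```

View pics/crop0.png

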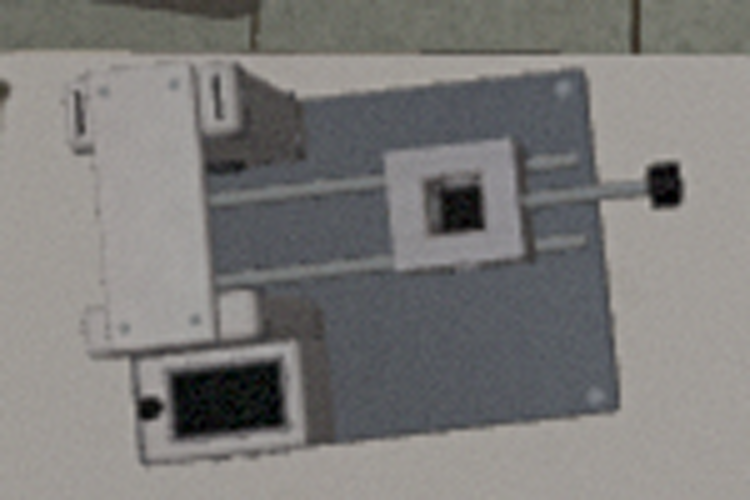

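The crop shows the carriage well at crop (460,205) and the black knob at (665,185). The lamp is at the top (+x) and the read-out at the bottom, so photometer yaw is about +6.5° with its y roughly along world y. Next I move over the cell to look with the wrist camera.

```bash
python3 -m inch '[[-0.435,-0.635,0.02,0,0,2.566,0],[-0.435,-0.635,0.02,0,0,2.566,0],[-0.435,-0.635,0.02,0,0,2.566,0],[-0.435,-0.635,0.02,0,0,2.566,0],[-0.435,-0.635,0.02,0,0,2.566,0],[-0.435,-0.635,0.02,0,0,2.566,0],[-0.435,-0.635,0.02,0,0,2.566,0],[-0.435,-0.635,0.02,0,0,2.566,0],[-0.435,-0.635,0.02,0,0,2.566,0],[-0.435,-0.635,0.02,0,0,2.566,0],[-0.435,-0.635,0.02,0,0,2.566,0],[-0.435,-0.635,0.02,0,0,2.566,0]]'
cat >> h.py <<'E'
def delta(target,yaw=None):
    o=telemetry.get_obs(); Rm=R.from_euler('xyz',o["tcp_rot"],degrees=True)
    t=np.array(target)-o["ee_pos"]; print("t",o["time"],"pos",o["ee_pos"].round(4),"rot",o["tcp_rot"].round(2),"F",o["wrist_force"].round(1),"open",round(o["opening"],4),"q",o["q"].round(1))
    print("shift",Rm.inv().apply(t).round(4), "turn",(Rm.inv()*R.from_euler('xyz',[180,0,yaw],degrees=True)).as_rotvec().round(4) if yaw is not None else '')
E
python3 -c "
from h import *
delta([.35,-.272,.21],6)"
```

```text
time: 1.1
ee_pos: [0.3135, -0.0038, 0.2183]
tcp_rot: [180.0, -0.0, 67.4]
wrist_force: [0.7, 0.6, 0.6]
opening: 0.0855
t 1.1 pos [ 0.3135 -0.0038  0.2183] rot [ 1.7996e+02 -2.0000e-02  6.7390e+01] F [0.7 0.6 0.6] open 0.0855 q [ -0.7 -27.5 -18.7  98.8   0.  111.9]
shift [-0.2336  0.1368  0.0084] turn [ 5.0000e-04 -7.0000e-04  1.0714e+00]
```

```bash
python3 -m inch '[[-0.234,0.137,0.008,0,0,-0.5,0],[-0.234,0.137,0.008,0,0,-0.5,0],[-0.234,0.137,0.008,0,0,-0.5,0],[-0.234,0.137,0.008,0,0,-0.5,0],[-0.234,0.137,0.008,0,0,-0.5,0],[-0.234,0.137,0.008,0,0,-0.5,0],[-0.234,0.137,0.008,0,0,-0.5,0],[-0.234,0.137,0.008,0,0,-0.5,0],[-0.234,0.137,0.008,0,0,-0.5,0]]'
python3 - <<'E'
from h import *
delta([.35,-.272,.21],96)
o,im,d=grab("wrist"); np.savez('w1.npz',im=im,d=d); import json; 
save('w1.png',im)
C=cam("wrist",o); P=cloud(C,d); K,Rm,t=C
m=(P[...,2]>.068)&(P[...,2]<.1)&(np.hypot(P[...,0]-.35,P[...,1]+.272)<.04)
print(m.sum(),P[m].mean(0),cv2.minAreaRect(P[m][:,:2].astype(np.float32)*1000))
k=m&(P[...,2]>.083); print("knob",k.sum(),P[k].mean(0)); print("lid z",np.median(P[m&~k][:,2]))
v,u=np.nonzero(m); print(u.min(),u.max(),v.min(),v.max())
E
```

```text
time: 1.85
ee_pos: [0.3519, -0.2743, 0.2088]
tcp_rot: [-179.9, -0.0, 96.1]
wrist_force: [0.2, 0.4, 0.2]
opening: 0.0855
t 1.85 pos [ 0.3519 -0.2743  0.2088] rot [-1.7991e+02 -3.0000e-02  9.6150e+01] F [0.2 0.4 0.2] open 0.0855 q [-37.9  -9.5  -6.4  93.1  -0.   45.9]
shift [ 0.0025 -0.0016 -0.0012] turn [-0.0017 -0.0005  0.0026]
649 [ 0.34929199 -0.26689539  0.08129642] ((349.2513732910156, -268.9349365234375), (24.78518295288086, 24.447298049926758), 6.700965404510498)
knob 208 [ 0.34936524 -0.2688122   0.08742291]
lid z 0.07925588214020995
305 330 169 194
```

View pics/w1.png

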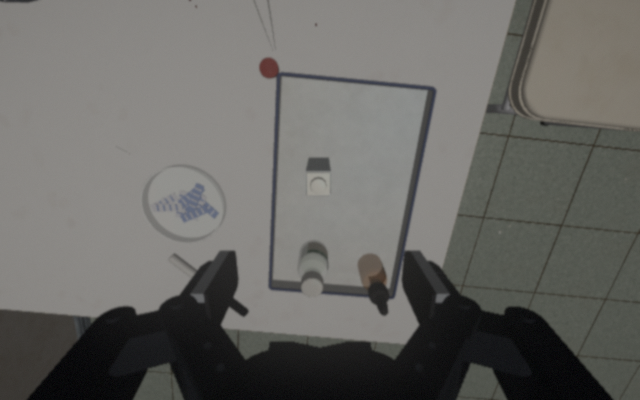

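The wrist view shows the cell at (318,180) with its +y side dark grey above the lid, and the bottles at (313,275) and (375,280). I need to tell frosted from clear, so I move closer and to the side to see two faces.

```bash
python3 -m inch '[[0.01,-0.08,0.079,0,0,0,0],[0.01,-0.08,0.079,0,0,0,0],[0.01,-0.08,0.079,0,0,0,0],[0.01,-0.08,0.079,0,0,0,0],[0.01,-0.08,0.079,0,0,0,0],[0.01,-0.08,0.079,0,0,0,0]]'
python3 - <<'E'
from h import *
o,im,d=grab("wrist"); np.savez('w2.npz',im=im,d=d)
C=cam("wrist",o); P=cloud(C,d); K,Rm,t=C
m=(P[...,2]>.068)&(P[...,2]<.1)&(np.hypot(P[...,0]-.35,P[...,1]+.272)<.04)
print(o["ee_pos"],m.sum(),P[m].mean(0),cv2.minAreaRect(P[m][:,:2].astype(np.float32)*1000))
k=m&(P[...,2]>.083); print("knob",k.sum(),P[k].mean(0)); print("lid z",np.median(P[m&~k][:,2]))
v,u=np.nonzero(m); print(u.min(),u.max(),v.min(),v.max())
u0,v0=int(u.mean()),int(v.mean())
save('w2.png',cv2.resize(im[max(0,v0-60):v0+60,u0-70:u0+70],None,fx=5,fy=5,interpolation=cv2.INTER_CUBIC)); print(u0,v0)
E
```

```text
time: 2.4
ee_pos: [0.2721, -0.2691, 0.1323]
tcp_rot: [179.9, 0.1, 96.4]
wrist_force: [0.4, 0.3, -0.5]
opening: 0.0856
[ 0.27206117 -0.26911117  0.13233076] 1257 [ 0.34621925 -0.26640518  0.08033156] ((348.89410400390625, -269.50994873046875), (25.22857666015625, 25.75493621826172), 5.846914768218994)
knob 387 [ 0.34831469 -0.2685895   0.08718807]
lid z 0.07893823463003058
401 439 208 242
419 225
```

View pics/w2.png

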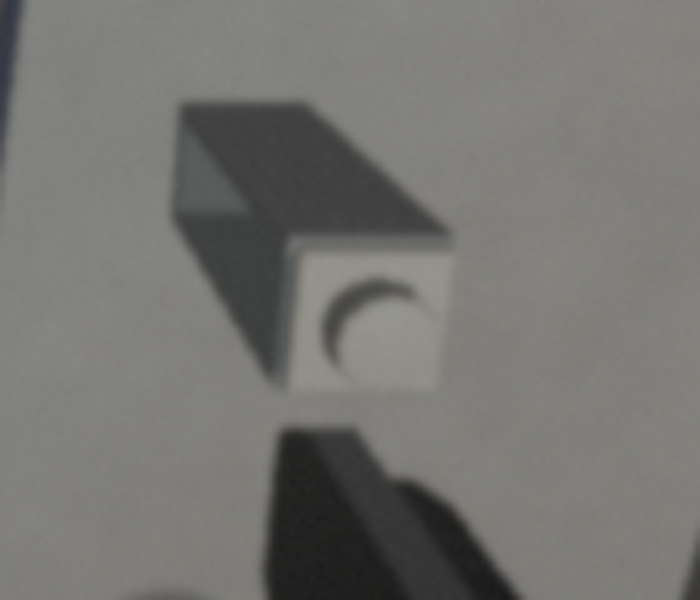

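The left (-x) face is see-through and the upper (+y) face is opaque and ribbed. So the frosted faces are ±y, and the grasp is jaws along y at yaw ≈186°.

```bash
python3 - <<'E'
from h import *
o=telemetry.get_obs(); C=cam("wrist",o)
c=np.array([(298,248),(453,248),(438,388),(288,388)])/5.+[349,165]
Q=plane(C,c,.077); print(Q.round(4),Q.mean(0))
for a,b in((0,1),(3,2),(3,0),(2,1)):
    e=Q[b]-Q[a]; print(np.hypot(*e[:2]),np.degrees(np.arctan2(e[1],e[0])))
z=np.load('w2.npz'); P=cloud(C,z['d'])
m=(P[...,2]>.02)&(P[...,2]<.07)&(np.hypot(P[...,0]-.35,P[...,1]+.272)<.03)
p=P[m]; f=p[p[:,1]>-.262]; print(len(f),"frosted face fit deg",np.degrees(np.arctan(np.polyfit(f[:,0],f[:,1],1)[0])),f.mean(0))
delta([.349,-.2695,.16],186)
E
```

```text
[[ 0.3382 -0.2608  0.077 ]
 [ 0.3611 -0.2582  0.077 ]
 [ 0.3644 -0.2811  0.077 ]
 [ 0.3415 -0.2837  0.077 ]] [ 0.35129633 -0.27097515  0.077     ]
0.02307554294432707 6.3733456635943355
0.02308701336561503 6.359629912599939
0.02313802456259392 98.15859460441098
0.023143908642067144 98.18654947455923
621 frosted face fit deg 7.973464300710924 [ 0.34719266 -0.2576719   0.04750203]
t 2.45 pos [ 0.2725 -0.2694  0.1326] rot [1.7991e+02 9.0000e-02 9.6400e+01] F [ 0.   0.8 -0.2] open 0.0853 q [-44.7 -19.2 -22.6  86.5   0.   38.9]
shift [-0.0087  0.0761 -0.0272] turn [-0.      0.0025 -1.5638]
```

```bash
python3 -m inch '[[-0.009,0.077,-0.027,0,0,-1.58,0],[-0.009,0.077,-0.027,0,0,-1.58,0],[-0.009,0.077,-0.027,0,0,-1.58,0],[-0.009,0.077,-0.027,0,0,-1.58,0],[-0.009,0.077,-0.027,0,0,-1.58,0],[-0.009,0.077,-0.027,0,0,-1.58,0],[-0.009,0.077,-0.027,0,0,-1.58,0],[-0.009,0.077,-0.027,0,0,-1.58,0],[-0.009,0.077,-0.027,0,0,-1.58,0],[-0.009,0.077,-0.027,0,0,-1.58,0],[-0.009,0.077,-0.027,0,0,-1.58,0],[-0.009,0.077,-0.027,0,0,-1.58,0]]' >/dev/null
python3 -c "
from h import *
delta([.35,-.27,.16],187)"
```

```text
t 3.45 pos [ 0.3504 -0.2697  0.1595] rot [-1.7995e+02  8.0000e-02 -1.7727e+02] F [-0.1  0.   0.3] open 0.0852 q [-37.6 -10.8 -13.   87.7   0.  -40.3]
shift [ 0.0004 -0.0003 -0.0005] turn [-0.001   0.0013 -0.0745]
```

```bash
python3 -m inch '[[0,0,0,0,0,-0.075,0],[0,0,0,0,0,-0.075,0],[0,0,0,0,0,-0.075,0],[0,0,0,0,0,-0.075,0]]' >/dev/null
python3 - <<'E'
from h import *
delta([.35,-.27,.044],187)
o,im,d=grab("wrist"); C=cam("wrist",o); P=cloud(C,d)
m=(P[...,2]>.068)&(P[...,2]<.1)&(np.hypot(P[...,0]-.35,P[...,1]+.272)<.03)
print(m.sum(),P[m].mean(0),cv2.minAreaRect(P[m][:,:2].astype(np.float32)*1000))
k=m&(P[...,2]>.083); print("knob",k.sum(),P[k].mean(0),cv2.minAreaRect(P[k][:,:2].astype(np.float32)*1000)); print("lid z",np.median(P[m&~k][:,2]))
f=(P[...,2]>.02)&(P[...,2]<.07)&(np.hypot(P[...,0]-.35,P[...,1]+.272)<.03);print(f.sum(),P[f].mean(0))
save('w3.png',im)
E
```

```text
t 3.7833 pos [ 0.3496 -0.2697  0.1588] rot [-1.7997e+02  3.0000e-02 -1.7352e+02] F [ 0.8 -0.6  0.1] open 0.0854 q [-37.6 -10.8 -13.1  87.7   0.  -44.1]
shift [-0.0003 -0.0003  0.1148] turn [-0.0005  0.0006 -0.0091]
933 [ 0.34616327 -0.27028537  0.08130539] ((349.0013122558594, -270.01409912109375), (25.762144088745117, 24.99029541015625), 6.099911212921143)
knob 303 [ 0.34829889 -0.27004022  0.08728277] ((348.81689453125, -270.087158203125), (14.877762794494629, 15.175314903259277), 54.44627380371094)
lid z 0.07937753849775879
375 [ 0.33684984 -0.27136306  0.04664793]
```

View pics/w3.png

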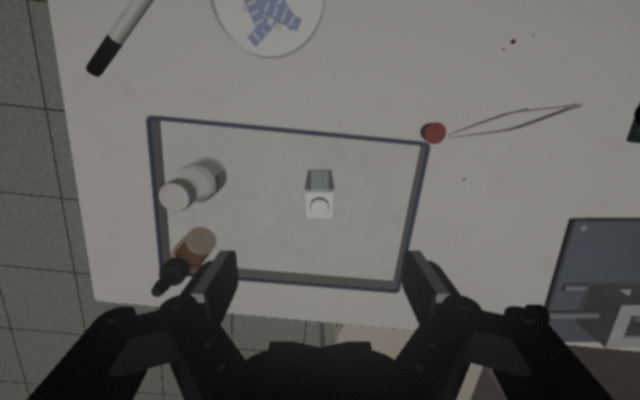

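The cell is at (319,205), centred between the open fingers, with its clear face toward the camera. Descending and gripping.

```bash
python3 -m inch '[[0,0,0.04,0,0,0,0],[0,0,0.08,0,0,0,0],[0,0,0.1,0,0,0,0],[0,0,0.115,0,0,0,0],[0,0,0.115,0,0,0,0],[0,0,0.115,0,0,0,0.5],[0,0,0.115,0,0,0,1],[0,0,0.115,0,0,0,1],[0,0,0.115,0,0,0,1],[0,0,0.115,0,0,0,1],[0,0,0.115,0,0,0,1],[0,0,0.115,0,0,0,1]]' 50
python3 -m inch '[[0,0,0,0,0,0,1],[0,0,0,0,0,0,1],[0,0,0,0,0,0,1],[0,0,0,0,0,0,1]]'
```

```text
time: 4.83
ee_pos: [0.3494, -0.2701, 0.0444]
tcp_rot: [-179.9, 0.1, -173.4]
wrist_force: [-0.7, 0.1, 6.3]
opening: 0.0247
time: 5.17
ee_pos: [0.3495, -0.2701, 0.0444]
tcp_rot: [-179.9, 0.1, -173.4]
wrist_force: [-0.7, -0.6, 5.7]
opening: 0.0242
```

```bash
python3 -m inch '[[0,0,-0.01,0,0,0,1],[0,0,-0.04,0,0,0,1],[0,0,-0.08,0,0,0,1],[0,0,-0.12,0,0,0,1],[0,0,-0.135,0,0,0,1],[0,0,-0.135,0,0,0,1]]'
python3 -c "
from h import *
delta([.457,.02,.18],186.5)"
```

```text
time: 5.67
ee_pos: [0.3502, -0.2706, 0.1832]
tcp_rot: [-179.7, 0.3, -173.4]
wrist_force: [0.8, -0.3, -1.1]
opening: 0.0243
t 5.6667 pos [ 0.3502 -0.2706  0.1832] rot [-179.74    0.27 -173.41] F [ 0.8 -0.3 -1.1] open 0.0243 q [-37.7 -10.8 -10.4  90.    0.  -44.3]
shift [-0.1395  0.2765  0.0026] turn [-0.0045  0.0047  0.0016]
```

```bash
python3 -m inch '[[-0.14,0.276,0,0,0,0,1],[-0.14,0.276,0,0,0,0,1],[-0.14,0.276,0,0,0,0,1],[-0.14,0.276,0,0,0,0,1],[-0.14,0.276,0,0,0,0,1],[-0.14,0.276,0,0,0,0,1],[-0.14,0.276,0,0,0,0,1],[-0.14,0.276,0,0,0,0,1],[-0.14,0.276,0,0,0,0,1],[-0.14,0.276,0,0,0,0,1],[-0.14,0.276,0,0,0,0,1],[-0.14,0.276,0,0,0,0,1]]'
python3 - <<'E'
from h import *
delta([.457,.085,.17],186.5)
o,im,d=grab("wrist"); np.savez('w4.npz',im=im,d=d,pos=o["ee_pos"],rot=o["tcp_rot"]); C=cam("wrist",o); P=cloud(C,d)
m=(abs(P[...,2]-.054)<.007)&(np.hypot(P[...,0]-.457,P[...,1]-.085)<.055)
r=cv2.minAreaRect(P[m][:,:2].astype(np.float32)*1000);print(m.sum(),P[m].mean(0),r)
k=(abs(P[...,2]-.04)<.012)&(np.hypot(P[...,0]-.467,P[...,1]+.006)<.03);print(k.sum(),P[k].mean(0))
save('w4.png',im)
E
```

```text
time: 6.67
ee_pos: [0.4559, 0.0196, 0.1781]
tcp_rot: [-180.0, -0.0, -173.5]
wrist_force: [-0.3, -1.0, -1.0]
opening: 0.0245
t 6.6667 pos [0.4559 0.0196 0.1781] rot [-1.7999e+02 -4.0000e-02 -1.7348e+02] F [-0.3 -1.  -1. ] open 0.0245 q [ 2.5 -8.6 -9.  89.6 -0.  -4.1]
shift [-0.0085  0.0648  0.0081] turn [-0.0001 -0.0007  0.0004]
2861 [0.45542798 0.08750279 0.05360727] ((456.7228088378906, 87.78077697753906), (56.79879379272461, 60.428348541259766), 6.270705699920654)
478 [ 0.46540961 -0.00152613  0.04013129]
```

View pics/w4.png

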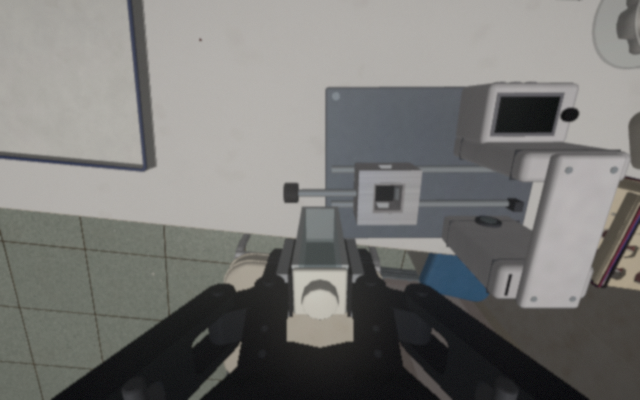

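The empty well mouth is at (387,197). The held cell stands upright in the fingers, its lid knob at (320,298), and the carriage knob is at (291,193). Now the well centre and the cell's offset in the hand.

```bash
python3 - <<'E'
from h import *
z=np.load('w4.npz'); o=dict(ee_pos=z['pos'],tcp_rot=z['rot']); C=cam("wrist",o); P=cloud(C,z['d'])
K,Rm,t=C
# well mouth: hole inside carriage-top mask
m=((abs(P[...,2]-.054)<.0045)&(np.hypot(P[...,0]-.457,P[...,1]-.087)<.055)).astype(np.uint8)
c,h=cv2.findContours(m,cv2.RETR_CCOMP,cv2.CHAIN_APPROX_NONE)
for i,x in enumerate(c):
    if cv2.contourArea(x)>150:
        q=plane(C,x[:,0],.054)[:,:2].astype(np.float32)*1000; print("depth",h[0][i][3],cv2.minAreaRect(q))
g=cv2.cvtColor(z['im'],cv2.COLOR_RGB2GRAY); _,b=cv2.threshold(g[150:240,345:430],0,255,cv2.THRESH_OTSU)
c,h=cv2.findContours(b,cv2.RETR_CCOMP,cv2.CHAIN_APPROX_NONE)
for i,x in enumerate(c):
    if cv2.contourArea(x)>150:
        q=plane(C,x[:,0]+[345,150],.054)[:,:2].astype(np.float32)*1000; print("gray",h[0][i][3],cv2.minAreaRect(q))
# held cell in tool frame
T=R.from_euler('xyz',o["tcp_rot"],degrees=True); L=T.inv().apply((P-o["ee_pos"]).reshape(-1,3)).reshape(P.shape)
k=(abs(L[...,2]+.044)<.006)&(abs(L[...,0])<.025)&(abs(L[...,1])<.012); print("lidknob",k.sum(),L[k].mean(0),cv2.minAreaRect(L[k][:,:2].astype(np.float32)*1000))
f=(L[...,2]>-.03)&(L[...,2]<.045)&(abs(L[...,0]-.013)<.012)&(abs(L[...,1])<.010); q=L[f]
print("face",f.sum(),q.mean(0),"x vs z slope",np.polyfit(q[:,2],q[:,0],1), "z",q[:,2].min(),q[:,2].max())
print(np.percentile(q[:,0],[5,50,95]))
save('c4.png',cv2.resize(z['im'][150:330,270:440],None,fx=4,fy=3.3,interpolation=cv2.INTER_CUBIC))
E
```

```text
depth -1 ((456.13104248046875, 87.45698547363281), (56.71147155761719, 60.78409957885742), 6.539587497711182)
depth 0 ((456.0195617675781, 86.88992309570312), (26.818531036376953, 27.432960510253906), 6.53830099105835)
gray -1 ((455.59271240234375, 93.18600463867188), (56.70682907104492, 70.64751434326172), 6.818775653839111)
gray 4 ((456.5148620605469, 87.52567291259766), (29.948707580566406, 29.93445587158203), 6.536296844482422)
lidknob 1118 [ 0.00185429  0.00024685 -0.04267395] ((-0.17641639709472656, -2.618290901184082), (21.48954963684082, 17.085996627807617), 81.4291763305664)
face 2051 [ 1.25695397e-02 -2.30307901e-05 -1.19090004e-03] x vs z slope [0.00089504 0.01257061] z -0.029984791975491004 0.04354511850437147
[0.01210496 0.01257754 0.01301717]
```

View pics/c4.png

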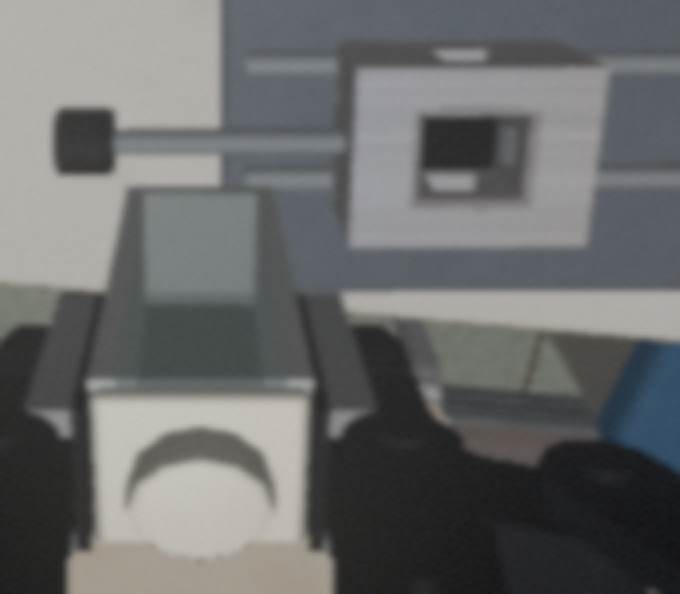

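Well mouth centre is (0.4564, 0.0875), yaw 6.54°, about 30 mm over the chamfer as expected. The cell face in the tool frame puts its centre within 0.1 mm of the TCP, with its underside 43.5 mm below. Moving over the well.

```bash
python3 -m inch '[[-0.0083,0.067,0,0,0,0,1],[-0.0083,0.067,0,0,0,0,1],[-0.0083,0.067,0.0,0,0,0,1],[-0.0083,0.067,0.03,0,0,0,1],[-0.0083,0.067,0.055,0,0,0,1],[-0.0083,0.067,0.065,0,0,0,1],[-0.0083,0.067,0.068,0,0,0,1],[-0.0083,0.067,0.068,0,0,0,1],[-0.0083,0.067,0.068,0,0,0,1]]'
python3 - <<'E'
from h import *
delta([.4564,.0872,.0975],186.54)
o,im,d=grab("wrist"); C=cam("wrist",o); P=cloud(C,d); np.savez('w5.npz',im=im,d=d,pos=o["ee_pos"],rot=o["tcp_rot"])
m=(abs(P[...,2]-.054)<.006)&(np.hypot(P[...,0]-.457,P[...,1]-.087)<.055)
p=P[m][:,:2]
Rz=R.from_euler('z',-6.54,degrees=True).as_matrix()[:2,:2]; q=p@Rz.T
print(m.sum(),"block frame extents",np.percentile(q,[.5,99.5],axis=0)); print("tcp in block frame",Rz@o["ee_pos"][:2])
save('w5.png',cv2.resize(im[130:330,220:420],None,fx=3,fy=3,interpolation=cv2.INTER_CUBIC))
E
```

```text
time: 7.47
ee_pos: [0.4574, 0.0877, 0.1117]
tcp_rot: [180.0, 0.1, -173.4]
wrist_force: [1.2, 0.1, -0.8]
opening: 0.0242
t 7.4667 pos [0.4574 0.0877 0.1117] rot [ 1.8000e+02  8.0000e-02 -1.7345e+02] F [ 1.2  0.1 -0.8] open 0.0242 q [ 10.9  -7.4 -15.3  82.   -0.    4.3]
shift [ 0.001  -0.0004  0.0142] turn [0.0001 0.0015 0.0002]
3377 block frame extents [[0.43554614 0.00542355]
 [0.48756476 0.06506207]]
tcp in block frame [0.46438732 0.03501167]
```

View pics/w5.png

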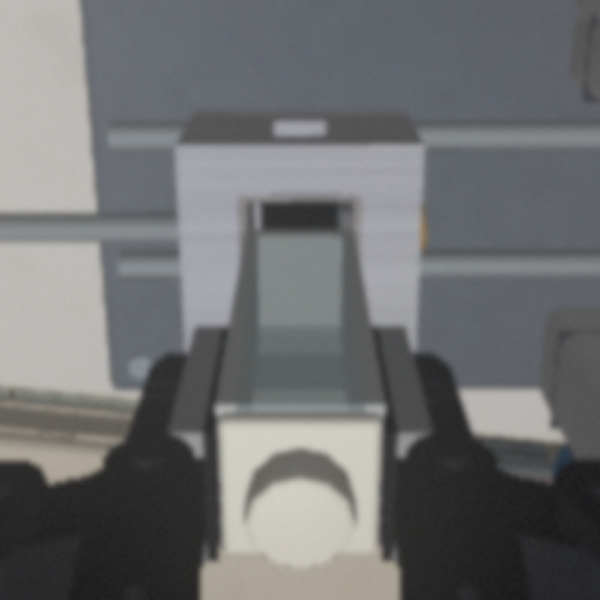

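The cell stands over the mouth, centred in y (0.2 mm toward -y). It needs 1 mm along tool +x. Descending to about 8 mm deep and reading the force.

```bash
python3 -m inch '[[0.001,0,0.003,0,0,0,1],[0.001,0,0.008,0,0,0,1],[0.001,0,0.012,0,0,0,1],[0.001,0,0.015,0,0,0,1],[0.001,0,0.018,0,0,0,1],[0.001,0,0.018,0,0,0,1]]'
python3 -m inch '[[0,0,0.002,0,0,0,1],[0,0,0.004,0,0,0,1],[0,0,0.004,0,0,0,1]]'
```

```text
time: 8.02
ee_pos: [0.4559, 0.088, 0.0918]
tcp_rot: [-180.0, -0.0, -173.4]
wrist_force: [2.8, 0.7, -1.3]
opening: 0.0243
time: 8.27
ee_pos: [0.456, 0.088, 0.0881]
tcp_rot: [-180.0, 0.0, -173.4]
wrist_force: [2.2, -1.0, -1.9]
opening: 0.0244
```

```bash
python3 -m inch '[[0,0,0.0015,0,0,0,1],[0,0,0.003,0,0,0,1],[0,0,0.004,0,0,0,1],[0,0,0.004,0,0,0,1]]'
python3 -m inch '[[0,0,0.001,0,0,0,1],[0,0,0.002,0,0,0,1],[0,0,0.002,0,0,0,1]]'
python3 -m inch '[[0,0,0.001,0,0,0,1],[0,0,0.002,0,0,0,1],[0,0,0.002,0,0,0,1]]'
python3 -m inch '[[0,0,0.001,0,0,0,1],[0,0,0.002,0,0,0,1],[0,0,0.002,0,0,0,1]]'
```

```text
time: 8.6
ee_pos: [0.4559, 0.088, 0.0842]
tcp_rot: [180.0, 0.0, -173.4]
wrist_force: [3.1, 0.1, -1.7]
opening: 0.0245
time: 8.85
ee_pos: [0.456, 0.0879, 0.0824]
tcp_rot: [-180.0, 0.0, -173.4]
wrist_force: [3.2, 0.1, -1.3]
opening: 0.0243
time: 9.1
ee_pos: [0.456, 0.0877, 0.0805]
tcp_rot: [-180.0, 0.0, -173.4]
wrist_force: [3.0, -2.2, 2.1]
opening: 0.0244
time: 9.35
ee_pos: [0.456, 0.0878, 0.0787]
tcp_rot: [-180.0, 0.0, -173.4]
wrist_force: [3.0, -1.5, 4.2]
opening: 0.0244
```

```bash
python3 -m inch '[[-0.0004,0,0.001,0,0,0,1],[-0.0004,0,0.001,0,0,0,1]]'
python3 -m inch '[[0,0,0.001,0,0,0,1],[0,0,0.001,0,0,0,1]]'
python3 -m inch '[[0,0,0.001,0,0,0,1],[0,0,0.001,0,0,0,1]]'
python3 -m inch '[[0,0,0.001,0,0,0,1],[0,0,0.001,0,0,0,1]]'|grep -E "pos|force"
```

```text
time: 9.52
ee_pos: [0.4562, 0.0879, 0.0774]
tcp_rot: [-180.0, -0.0, -173.4]
wrist_force: [1.2, -1.6, 3.2]
opening: 0.0243
time: 9.68
ee_pos: [0.4562, 0.0879, 0.0763]
tcp_rot: [-180.0, -0.0, -173.4]
wrist_force: [1.8, -2.7, 3.0]
opening: 0.0242
time: 9.85
ee_pos: [0.4561, 0.0879, 0.0752]
tcp_rot: [-180.0, -0.0, -173.4]
wrist_force: [1.6, -2.9, 2.8]
opening: 0.0245
ee_pos: [0.4561, 0.088, 0.0741]
wrist_force: [0.4, -2.1, 2.3]
```

```bash
s(){ grep -E "pos|force"; }
python3 -m inch '[[0,0,0.0005,0,0,0,1],[0,0,0.0005,0,0,0,1]]'|s
python3 -m inch '[[0,0,0.0005,0,0,0,1],[0,0,0.0005,0,0,0,1]]'|s
python3 -m inch '[[0,0,0.0005,0,0,0,1],[0,0,0.0005,0,0,0,1]]'|s
python3 -m inch '[[0,0,0.0005,0,0,0,1],[0,0,0.0005,0,0,0,1]]'|s
```

```text
ee_pos: [0.4561, 0.088, 0.0737]
wrist_force: [0.7, -3.2, 1.9]
ee_pos: [0.4562, 0.088, 0.0732]
wrist_force: [1.1, -1.9, 3.2]
ee_pos: [0.4562, 0.088, 0.0727]
wrist_force: [0.1, -2.6, 3.3]
ee_pos: [0.4562, 0.088, 0.0723]
wrist_force: [0.4, -3.0, 3.2]
```

```bash
python3 -c "
from h import *
delta([.4564,.0872,.0635],186.54)"
```

```text
t 10.6833 pos [0.4562 0.088  0.0723] rot [ 180.    -0.  -173.4] F [ 0.4 -3.   3.2] open 0.0242 q [ 10.9  -6.8 -19.1  77.7   0.    4.3]
shift [-0.0001 -0.0008  0.0088] turn [ 0.0001 -0.0001  0.001 ]
```

```bash
ok(){ tee -a log | awk -F'[],[ ]+' '/pos/{z=$0} /force/{print z,$0; f=$(NF-1)} END{exit !(f<7)}'; }
python3 -m inch '[[0,0,0.0005,0,0,0,1],[0,0,0.0005,0,0,0,1]]'|ok && 
python3 -m inch '[[0,0,0.0005,0,0,0,1],[0,0,0.0005,0,0,0,1]]'|ok && 
python3 -m inch '[[0,0,0.0005,0,0,0,1],[0,0,0.0005,0,0,0,1]]'|ok; tail -3 log
```

```text
ee_pos: [0.4563, 0.088, 0.072] wrist_force: [-0.4, -2.6, 5.3]
ee_pos: [0.4563, 0.088, 0.0718] wrist_force: [-1.5, -2.2, 7.2]
tcp_rot: [180.0, 0.0, -173.4]
wrist_force: [-1.5, -2.2, 7.2]
opening: 0.0244
```

```bash
ok(){ awk -F'[],[ ]+' '/pos/{z=$0} /force/{print z,$0; f=$(NF-1)} END{exit !(f<11)}'; }
python3 -m inch '[[0,0,0.0005,0,0,0,1],[0,0,0.0005,0,0,0,1]]'|ok && 
python3 -m inch '[[0,0,0.0005,0,0,0,1],[0,0,0.0005,0,0,0,1]]'|ok && 
python3 -m inch '[[0,0,0.0005,0,0,0,1],[0,0,0.0005,0,0,0,1]]'|ok
```

```text
ee_pos: [0.4563, 0.088, 0.0716] wrist_force: [-2.0, -2.8, 11.3]
```

```bash
python3 -m inch '[[0,0,0.0003,0,0,0,1],[0,0,0.0003,0,0,0,1],[0,0,0.0003,0,0,0,1]]'
python3 - <<'E'
from h import *
o,im,d=grab("wrist"); C=cam("wrist",o); P=cloud(C,d); T=R.from_euler('xyz',o["tcp_rot"],degrees=True)
L=T.inv().apply((P-o["ee_pos"]).reshape(-1,3)).reshape(P.shape)
z=np.load('w5.npz'); o2=dict(ee_pos=z['pos'],tcp_rot=z['rot']); T2=R.from_euler('xyz',z['rot'],degrees=True)
L2=T2.inv().apply((cloud(cam("wrist",o2),z['d'])-z['pos']).reshape(-1,3)).reshape(P.shape)
for l in(L2,L):
    k=(l[...,2]<-.036)&(l[...,2]>-.06)&(abs(l[...,0])<.006)&(abs(l[...,1])<.006); print("knob top in tool z",k.sum(),np.median(l[k],0))
E
```

```text
time: 11.43
ee_pos: [0.4563, 0.0881, 0.0716]
tcp_rot: [180.0, 0.0, -173.4]
wrist_force: [-2.6, -2.8, 12.9]
opening: 0.0243
knob top in tool z 721 [ 7.76622772e-04  5.00827809e-05 -4.32696736e-02]
knob top in tool z 720 [ 8.28939104e-04  4.87234529e-05 -4.33479279e-02]
```

Net push is about 14 N with the force rising steeply, and the cell has not slipped in the grip, so it is home at about 26 mm deep. Releasing and rising.

```bash
python3 -m inch '[[0,0,0,0,0,0,0.6],[0,0,0,0,0,0,0.5],[0,0,0,0,0,0,0.4],[0,0,0,0,0,0,0.4],[0,0,0,0,0,0,0.4],[0,0,0,0,0,0,0.4]]'
python3 -m inch '[[0,0,-0.01,0,0,0,0.4],[0,0,-0.04,0,0,0,0.4],[0,0,-0.08,0,0,0,0.4],[0,0,-0.11,0,0,0,0.4],[0,0,-0.11,0,0,0,0.4],[0,0,-0.11,0,0,0,0.4]]'
python3 - <<'E'
from h import *
o,im,d=grab("wrist"); C=cam("wrist",o); P=cloud(C,d); save('w6.png',im); np.savez('w6.npz',im=im,d=d,pos=o["ee_pos"],rot=o["tcp_rot"])
near=np.hypot(P[...,0]-.4565,P[...,1]-.0875)<.03
k=near&(P[...,2]>.09)&(P[...,2]<.13); print("cell top",k.sum(),P[k].mean(0),np.percentile(P[k][:,2],[5,25,50,75,95]))
c=(abs(P[...,2]-.054)<.008)&(np.hypot(P[...,0]-.457,P[...,1]-.087)<.05); print("block top z",np.median(P[c][:,2]))
kn=(P[...,2]>.02)&(P[...,2]<.06)&(np.hypot(P[...,0]-.468,P[...,1]+.005)<.035); print("knob",kn.sum(),P[kn].mean(0),cv2.minAreaRect(P[kn][:,:2].astype(np.float32)*1000))
delta([.468,-.06,.18],186.54)
E
```

```text
time: 11.98
ee_pos: [0.4561, 0.088, 0.0704]
tcp_rot: [180.0, -0.0, -173.4]
wrist_force: [0.2, -0.3, 0.5]
opening: 0.051
time: 12.48
ee_pos: [0.4572, 0.0882, 0.1831]
tcp_rot: [180.0, 0.2, -173.4]
wrist_force: [0.3, 0.8, -0.2]
opening: 0.0512
cell top 1019 [0.45222451 0.08768266 0.10795731] [0.09555156 0.10602939 0.1074498  0.11440407 0.11585426]
block top z 0.053837627599079285
knob 569 [0.46509341 0.00199657 0.03929989] ((465.6681213378906, 7.286170959472656), (20.462669372558594, 44.43110275268555), 6.09985876083374)
t 12.5333 pos [0.4566 0.0881 0.1814] rot [ 1.7999e+02  8.0000e-02 -1.7340e+02] F [-0.1  0.5 -0.1] open 0.0511 q [10.9 -7.5 -7.7 89.7  0.   4.3]
shift [ 0.0057 -0.1484  0.0014] turn [0.0001 0.0015 0.001 ]
```

View pics/w6.png

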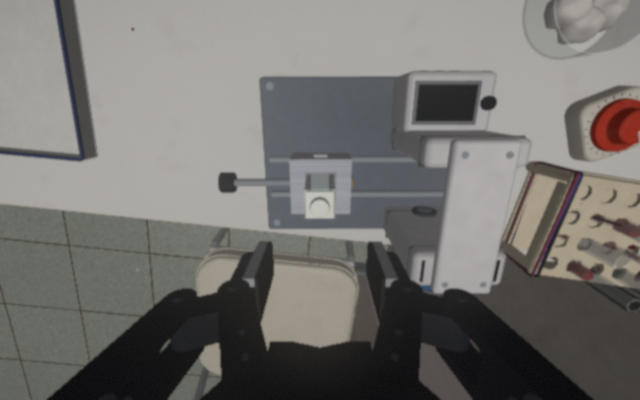

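The cell stands in the well at (320,203), its knob top at z≈0.115, the same as when held, so it did not rise on release. The push knob is at (227,182). Closing the fingers and going behind the knob.

```bash
python3 -m inch '[[0,-0.145,0,0,0,0,1],[0,-0.145,0,0,0,0,1],[0,-0.145,0,0,0,0,1],[0,-0.145,0,0,0,0,1],[0,-0.145,0.04,0,0,0,1],[0,-0.145,0.08,0,0,0,1],[0,-0.145,0.12,0,0,0,1],[0,-0.145,0.145,0,0,0,1],[0,-0.145,0.155,0,0,0,1],[0,-0.145,0.159,0,0,0,1],[0,-0.145,0.159,0,0,0,1]]' 30
python3 - <<'E'
from h import *
delta([.4695,-.03,.022],186.54)
o,im,d=grab("wrist"); C=cam("wrist",o); P=cloud(C,d); save('w7.png',im)
E
```

```text
time: 13.45
ee_pos: [0.4726, -0.056, 0.0214]
tcp_rot: [180.0, -0.1, -173.4]
wrist_force: [-0.7, -0.2, 0.3]
opening: 0.0002
t 13.45 pos [ 0.4726 -0.056   0.0214] rot [ 1.7999e+02 -6.0000e-02 -1.7340e+02] F [-0.7 -0.2  0.3] open 0.0002 q [ -6.8  -3.8 -22.   71.8  -0.  -13.4]
shift [ 0.0001  0.0262 -0.0006] turn [ 0.0002 -0.0011  0.0011]
```

View pics/w7.png

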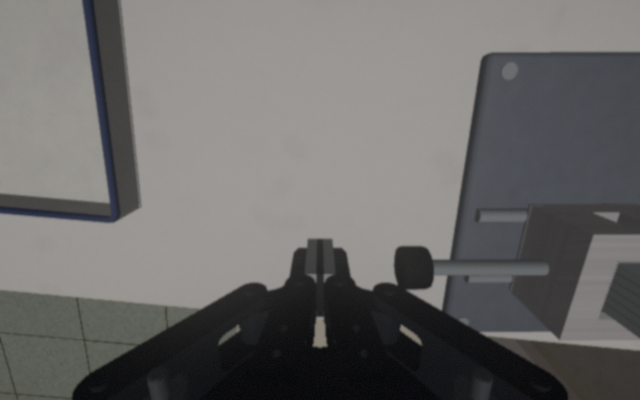

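The closed finger tips are at (320,255), in line with the push knob at (413,268). Pushing gently along tool +y.

```bash
python3 -m inch '[[0,0.008,0,0,0,0,1],[0,0.014,0,0,0,0,1],[0,0.018,0,0,0,0,1],[0,0.022,0,0,0,0,1],[0,0.026,0,0,0,0,1],[0,0.03,0,0,0,0,1],[0,0.035,0,0,0,0,1],[0,0.04,0,0,0,0,1]]'
python3 -m inch '[[0,0.006,0,0,0,0,1],[0,0.012,0,0,0,0,1],[0,0.018,0,0,0,0,1],[0,0.024,0,0,0,0,1],[0,0.03,0,0,0,0,1],[0,0.036,0,0,0,0,1],[0,0.042,0,0,0,0,1],[0,0.048,0,0,0,0,1],[0,0.054,0,0,0,0,1],[0,0.06,0,0,0,0,1]]'
python3 -m inch '[[0,0.005,0,0,0,0,1],[0,0.01,0,0,0,0,1],[0,0.015,0,0,0,0,1],[0,0.02,0,0,0,0,1]]'
```

```text
time: 14.17
ee_pos: [0.4685, -0.0161, 0.0219]
tcp_rot: [-180.0, 0.0, -173.4]
wrist_force: [0.5, -3.5, 2.1]
opening: 0.0001
time: 15.0
ee_pos: [0.4613, 0.0439, 0.0216]
tcp_rot: [180.0, -0.0, -173.4]
wrist_force: [2.1, -3.1, 1.7]
opening: -0.0002
time: 15.33
ee_pos: [0.459, 0.0636, 0.0215]
tcp_rot: [-180.0, -0.0, -173.4]
wrist_force: [0.2, -3.0, 3.1]
opening: -0.0004
```

```bash
ok(){ awk -F'[][,]' '/pos/{z=$0} /force/{print z,$0; f=$3} END{exit !(f>-7)}'; }
python3 -m inch '[[0,0.002,0,0,0,0,1],[0,0.004,0,0,0,0,1],[0,0.004,0,0,0,0,1]]'|ok &&
python3 -m inch '[[0,0.002,0,0,0,0,1],[0,0.003,0,0,0,0,1],[0,0.003,0,0,0,0,1]]'|ok &&
python3 -m inch '[[0,0.002,0,0,0,0,1],[0,0.003,0,0,0,0,1],[0,0.003,0,0,0,0,1]]'|ok &&
python3 -m inch '[[0,0.002,0,0,0,0,1],[0,0.003,0,0,0,0,1],[0,0.003,0,0,0,0,1]]'|ok &&
python3 -m inch '[[0,0.002,0,0,0,0,1],[0,0.003,0,0,0,0,1],[0,0.003,0,0,0,0,1]]'|ok
```

```text
ee_pos: [0.4584, 0.0676, 0.0214] wrist_force: [0.3, -0.1, -0.5]
ee_pos: [0.458, 0.0702, 0.0213] wrist_force: [-0.2, -1.7, 0.3]
ee_pos: [0.4577, 0.0732, 0.0213] wrist_force: [-0.2, -1.8, -0.5]
ee_pos: [0.4575, 0.0763, 0.0214] wrist_force: [-0.2, -1.6, -0.7]
ee_pos: [0.4572, 0.0793, 0.0215] wrist_force: [-0.0, -1.6, -0.4]
```

```bash
ok(){ awk -F'[][,]' '/pos/{z=$0} /force/{print z,$0; f=$3} END{exit !(f>-7)}'; }
python3 -m inch '[[0,0.001,0,0,0,0,1],[0,0.002,0,0,0,0,1],[0,0.002,0,0,0,0,1]]'|ok &&
python3 -m inch '[[0,0.001,0,0,0,0,1],[0,0.002,0,0,0,0,1],[0,0.002,0,0,0,0,1]]'|ok &&
python3 -m inch '[[0,0.001,0,0,0,0,1],[0,0.002,0,0,0,0,1],[0,0.002,0,0,0,0,1]]'|ok &&
python3 -m inch '[[0,0.001,0,0,0,0,1],[0,0.002,0,0,0,0,1],[0,0.002,0,0,0,0,1]]'|ok &&
python3 -m inch '[[0,0.001,0,0,0,0,1],[0,0.002,0,0,0,0,1],[0,0.002,0,0,0,0,1]]'|ok &&
python3 -m inch '[[0,0.001,0,0,0,0,1],[0,0.002,0,0,0,0,1],[0,0.002,0,0,0,0,1]]'|ok
```

```text
ee_pos: [0.4571, 0.0812, 0.0216] wrist_force: [-0.3, -1.8, -1.0]
ee_pos: [0.4569, 0.0822, 0.0216] wrist_force: [-0.8, -8.3, -0.4]
```

The force jumps at y≈0.082, where the stop was predicted. A little more push to confirm, then I retreat and look.

```bash
python3 -m inch '[[0,0.001,0,0,0,0,1],[0,0.0015,0,0,0,0,1],[0,0.0015,0,0,0,0,1]]'|grep -E "pos|force"
python3 -m inch '[[0,-0.01,0,0,0,0,1],[0,-0.03,0,0,0,0,1],[0,-0.05,0,0,0,0,1],[0,-0.06,-0.03,0,0,0,1],[0,-0.06,-0.07,0,0,0,1],[0,-0.06,-0.11,0,0,0,1],[0,-0.06,-0.15,0,0,0,1],[0,-0.06,-0.16,0,0,0,1],[0,-0.06,-0.16,0,0,0,1]]'
python3 - <<'E'
from h import *
for n in("top","wrist"):
    o,im,d=grab(n); C=cam(n,o); P=cloud(C,d)
    if n=="wrist": save('w8.png',im)
    else:
        save('top8.png',cv2.resize(im[150:260,140:290],None,fx=4,fy=4,interpolation=cv2.INTER_CUBIC))
        for nm,(x,y) in dict(A=(.355,-.388),B=(.433,-.397)).items():
            m=(P[...,2]>.07)&(P[...,2]<.12)&(np.hypot(P[...,0]-x,P[...,1]-y)<.03); print(nm,m.sum(),P[m].mean(0).round(4))
    kn=(P[...,2]>.02)&(P[...,2]<.06)&(np.hypot(P[...,0]-.456,P[...,1]-.1)<.03); p=P[kn]
    Y=p@np.array([-.1139,.9935,0]); print(n,"knob end along phot. y",kn.sum(),np.percentile(Y,[1,3]))
E
```

```text
ee_pos: [0.4569, 0.0823, 0.0216]
wrist_force: [0.1, -17.6, 1.2]
time: 18.08
ee_pos: [0.4654, 0.0252, 0.1855]
tcp_rot: [180.0, 0.4, -173.4]
wrist_force: [-0.1, -0.7, -0.9]
opening: -0.0003
A 110 [ 0.3548 -0.3873  0.0834]
B 88 [ 0.4322 -0.3952  0.0846]Traceback (most recent call last):
  File "<stdin>", line 10, in <module>
    return _quantile_unchecked(
        a, q, axis, out, overwrite_input, method, keepdims, weights)
    return _ureduce(a,
                    func=_quantile_ureduce_func,
    ...<5 lines>...
                    overwrite_input=overwrite_input,
                    method=method)
    r = func(a, **kwargs)
    result = _quantile(arr,
                       quantiles=q,
    ...<2 lines>...
                       out=out,
                       weights=wgt)
    slices_having_nans = np.isnan(arr[-1, ...])
                                  ~~~^^^^^^^^^
IndexError: index -1 is out of bounds for axis 0 with size 0
```

View pics/top8.png

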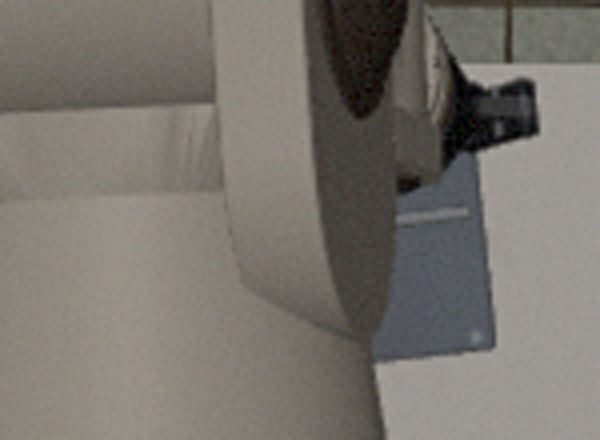

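The top view is blocked by the arm, and both bottles are unmoved. I'll use the wrist view instead.

```bash
python3 - <<'E'
from h import *
o,im,d=grab("wrist"); C=cam("wrist",o); P=cloud(C,d); save('w8.png',im)
kn=(P[...,2]>.02)&(P[...,2]<.06)&(np.hypot(P[...,0]-.456,P[...,1]-.1)<.03); p=P[kn]
print(kn.sum()); 
if len(p): print("knob end along y'",np.percentile(p@np.array([-.1139,.9935,0]),[1,3]),"before",-.0163*.9935-.4684*.1139)
E
```

```text
476
knob end along y' [0.04325232 0.04340494] before -0.06954481
```

```bash
python3 -c "
from h import *
print(order.job_done())"
```

```text
the job is handed in; nothing more can be done
None
```

The cell is seated in the carriage well and the carriage is pushed in to its stop; I handed the job in at about 18 s of the 51 s allowed.

**What I did**
- I gripped the cell by its frosted ±y faces and lowered it into the well with its clear faces across the light path.
- I pressed it past the spring nose until the force rose steeply at about 26 mm deep. The net push was about 14 N and the cell did not slip in the fingers.
- I let go, then pushed the carriage in by its knob with the closed fingers and backed off clear.

**Last checks**
- **Cell height:** after release its lid knob was still at about 0.115 m, the same as while held, so it did not rise.
- **Carriage stop:** the push force jumped from about 2 N to 17.6 N with no further movement. The knob end travelled about 113 mm, against about 112.6 mm expected to the light path.
- **Bottles:** both are unmoved, within 1 mm of their first positions.

**What disagreed or failed**
- The top camera read about 2.5 mm off the wrist camera along y, so I relied on the wrist camera.
- The final top view was blocked by the arm, and the picture limit stopped me viewing a last wrist image. The cell under the hood is confirmed only by force and depth readings, not seen.

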